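# Move the copying template from the rack to the lathe's template holder

### The job

Draw the white plastic template with the rounded crown on its top edge straight up out of its slot in the wooden rack, and slide it down into the single slot of the dark metal template holder until it stands fully home on the slot's floor. Lower it in rather than letting it drop, then let go of it. Leave the other two templates in their slots and do not disturb the things lying on the bench.

Things in the scene. Friction and masses are not known exactly. Their poses are not given: they have to be found in the camera images.
- rack: Wooden rack fixed to the bench, left or right, 200 (its x) x 166 (y) x 92 (z) mm. Origin: centre of its underside. Two facing rows of grooves hold three boards upright, parallel to its y axis, in 13 mm wide slots at its x = -60, 0 and +60 mm, in any order. Boards stand on its floor, 12 mm above the bench; guides end 92 mm above the bench; the middle 106 mm (y) between the guides is open.
- crown_template: The template to move: loose upright white plastic board, 9 mm thick (its x), 120 wide (y), 120 tall (z), plus a 44 mm wide tab in the middle of its top edge, ending in a half-round crown 156 mm above the underside. Pinch the tab across its 9 mm. Origin: centre of its underside. About 100 g. Either way round is right. The tallest of the three.
- flat_template: Second white board in the rack, to be left there: 9 x 120 x 120 mm with a straight top edge. Origin: centre of its underside.
- horned_template: Third white board in the rack, to be left there: 9 x 120 mm, 95 mm tall in the middle with a 30 mm wide, 25 mm high horn at either end of its top edge (120 mm tall there). Origin: centre of its underside.
- holder: Dark steel block fixed to the bench on the other side from the rack: foot 90 (its x) x 190 (y) x 12 mm, with one slot along its y, 12 mm wide (x), 126 mm long (y), open upward. Slot floor 12 mm above the bench, straight walls to 50 mm, then aluminium lips flaring to a mouth about 28 x 142 mm at 62 mm. Origin: centre of its underside.
- slot_floor (a point): Centre of the floor of the holder's slot, 12 mm above the bench; axes as the holder's.
- spindle: Bystander: loose turned wooden spindle 45 x 210 x 45 mm with square ends, lying on the bench beyond the work. Origin: centre of its underside.
- sanding_block: Bystander: loose cork sanding block 60 x 100 x 35 mm. Origin: centre of its underside.
- faceplate_ring: Bystander: loose dark steel ring, 80 mm outside and 52 mm inside diameter, 14 mm high, lying flat. Origin: centre of its underside.
Not all that is in view belongs to the job. What is shaped like the flat_template but purple or red is not meant.

How it is judged:
By the outcome, as a careful person would: the job done as asked, in the order asked, and still so for the second after the job is handed in, with the robot touching nothing.
It also fails if it takes over 51 s, if anything falls off the work surface, if the arm or the gripper's body presses on something with over 40 N, if the wrist force passes 120 N, or if a joint passes its speed limit or range.

### The arm

A 6-joint arm with a two-finger parallel gripper is mounted at the origin on the work surface. World frame = base frame: x ahead of the robot, y to its left, z up, the work surface at z = 0. Lengths are in m, angles in rad, forces in N, time in s.
With the tool pointing down it reaches from about 0.3 to 0.875 m from the base axis. Payload 6.4 kg.
Tool frame: the origin (TCP) lies at the very end of the fingers, on their centre line; the grasp point (between the pads) lies 19 mm behind it; z points along the fingers, y is the line along which they close (so a half turn about z gives the same grasp; the last joint's range is limited). The gripper opens to 88 mm and grips with 3 to 60 N. Pads are 18 mm wide; open, the fingers measure 123 mm over their backs; the gripper's body (75 mm by 187 mm) begins 45 mm behind the grasp point.
Start: joints at [-1.451, 0.181, 1.607, -0, 1.354, -0.206], TCP at [0.184, -0.545, 0.239] pointing down, gripper open.
Joint ranges: [-2.99, 2.99], [-0.89, 2.07], [0.3, 2.58], [-1.14, 4.28], [0, 2.63], [-3.12, 3.12]. Speed limits (rad/s): [2.57, 2.57, 3.01, 3.14, 3.14, 3.14].

### API

Orientations are given as a rotation vector (axis times angle).
In Python, from cell import env gives the robot as it stands.
- The arm moves only by the tool jog_arm, never from a script. Its argument "increments" is a list that holds one entry, the list of rows, each a list of 5 numbers: the finger opening in cm, from 0 to 8.81, then the shift along the world's x, y, z in cm, then the turn about the world's z in rad. A call has 1 to 10 rows; each row shifts and turns the commanded pose from where the row before left it; what a row does not reach is not made up. A row lasts 1/8 s, in which the tool goes at most 62.5 mm and 10.7 degrees, less where a joint would pass 70% of its speed; a pose out of reach is approached as far as the arm can. A call is refused whole if a number of a shift passes 6.25 or a number of a turn 0.188, either way. A call with a gripper value outside its range is refused whole. The fingers move at their own pace and stop on an object; "grip_force" is the grip in N (left out, the last holds). Time passes only in rows, so rows that do not move let the fingers close. It gives the time, the measured TCP pose, the force, the opening and the grip force at its end, in the units of the state.
- env.read_state(): the state, without advancing time (a new reading comes with each control period).
- env.capture(name): name is "scene" or "top" or "wrist"; returns a dict with "img" (400x640x3 uint8, blue, green, red), "intrinsics" (3x3 intrinsics, pixels), "R" (3x3) and "t" (3): a world point X has camera coordinates R X + t. Camera axes: x right, y down, z forward; pixel columns grow to the right and rows downward; lengths in m; the calibration is good to about 2 mm. A picture is of the moment at which its call begins. There is no depth.
- env.close_job(): hands the job in; it is judged then, once.
Trained networks look in a picture, given as the dict that the camera call returned (one of the last four; its "shot" number tells which), for a name from the list of things; names that differ only in an ending like _2 or _b are one class to them, and where a whole thing is asked for, a point or a joint stands for the part that bears it (a point fixed in the world has none). Each returns a list of dicts, best first, with "confidence" (0 to 1); they miss things now and then, are a little off and sometimes report something else, mostly with a low value. They report only what shows in the picture. A call takes as long as a camera call. They do not tell look-alikes from the thing itself.
- env.outline_of(picture, label): "pixels" (400x640 bool, what is visible of it) and "bbox" ([left, top, right, bottom] in pixels, round what is visible of it).
The state is a dict: "clock": time; "joint_pos": joint angles; "qvel": joint speeds; "tau": joint torques, N m; "eef_pos": TCP position; "tcp_rot": TCP orientation; "contact_force": force on the tool from outside, world axes, zero at the start; "moment": the same for the moment, N m; "finger_gap": finger opening in m; "finger_force": force on a finger pad.
Only numpy, scipy, OpenCV 4.12 (cv2) and the standard library are available. Lean on these libraries where they do the work, as an engineer would, in place of code of your own. Each camera call takes 0.05 s, during which the arm holds its last target. There are 200 camera calls.

## Working session

There is one attempt and no reset: what is moved stays moved. The work goes in short steps, Python scripts to look and compute and a tool call to move; the robot and the scene stay as the last step left them, time stands still between calls to the robot, and variables do not carry over. Pictures are saved under pics/ and viewed, at most 10 in all, crops included, and the job is handed in when it is done.

Besides the shell and the picture viewer there is one more tool, called as name(argument=value, ...) on one line, values as JSON. jog_arm: Moves the arm, as the interface text tells. Its arguments: {"type":"object","properties":{"increments":{"type":"array","items":{"type":"array","items":{"type":"array","items":{"type":"number"}}}},"grip_force":{"type":"number"}},"required":["increments"]}

```bash
mkdir -p pics
cat > h.py <<'E'
import numpy as np, cv2
from cell import env
def look(names, labels, tag):
    out={}
    for n in names:
        p=env.capture(n); cv2.imwrite(f'pics/{tag}_{n}.png',p['img']); out[n]=p
        for l in labels:
            for d in env.outline_of(p,l)[:3]:
                print(n,l,round(d['confidence'],2),[int(v) for v in d['bbox']])
    return out
E
python3 - <<'E'
from h import *
o=look(['scene','top'],['rack','crown_template','holder','flat_template','horned_template','spindle','sanding_block','faceplate_ring'],'a')
import pickle; pickle.dump(o,open('a.pkl','wb'))
for n,p in o.items(): print(n,p['intrinsics'][0],p['intrinsics'][1],p['R'].round(3).tolist(),p['t'].round(3), -p['R'].T@p['t'])
cv2.imwrite('pics/a2.png',np.vstack([cv2.resize(o[n]['img'],(480,300)) for n in o]))
print(env.read_state()['clock'],env.read_state()['tcp_rot'])
E
```

```text
scene rack 0.57 [242, 197, 328, 266]
scene rack 0.47 [207, 267, 241, 294]
scene crown_template 0.67 [291, 195, 314, 234]
scene holder 0.8 [335, 162, 396, 198]
scene flat_template 0.62 [276, 191, 300, 231]
scene flat_template 0.61 [318, 247, 366, 283]
scene flat_template 0.59 [212, 182, 254, 217]
scene sanding_block 0.89 [378, 140, 401, 162]
scene faceplate_ring 0.83 [208, 270, 239, 292]
top rack 0.58 [342, 162, 428, 254]
top crown_template 0.93 [359, 170, 412, 190]
top holder 0.71 [195, 161, 275, 218]
top flat_template 0.78 [358, 197, 416, 213]
top flat_template 0.66 [372, 267, 408, 319]
top flat_template 0.6 [391, 85, 429, 142]
top horned_template 0.78 [361, 226, 422, 237]
top spindle 0.91 [280, 97, 359, 133]
top sanding_block 0.74 [118, 175, 164, 201]
top sanding_block 0.71 [196, 162, 278, 217]
top faceplate_ring 0.59 [458, 211, 493, 237]
top faceplate_ring 0.39 [356, 169, 412, 192]
scene [496.41282735   0.         327.12380572] [  0.         496.41282735 202.21366919] [[0.852, 0.524, -0.001], [0.305, -0.498, -0.812], [-0.425, 0.691, -0.584]] [-0.481 -0.142  1.839] [ 1.2354421  -1.09067148  0.95893898]
top [378.2620026    0.         323.56626289] [  0.        378.2620026 197.4235077] [[-0.008, -1.0, 0.025], [-0.988, 0.004, -0.154], [0.154, -0.026, -0.988]] [-0.021  0.553  0.899] [4.07746256e-01 5.31907595e-04 9.73986346e-01]
0.9 [ 3.09990257e+00  5.09561004e-01 -2.09882578e-05]
```

View pics/a_scene.png

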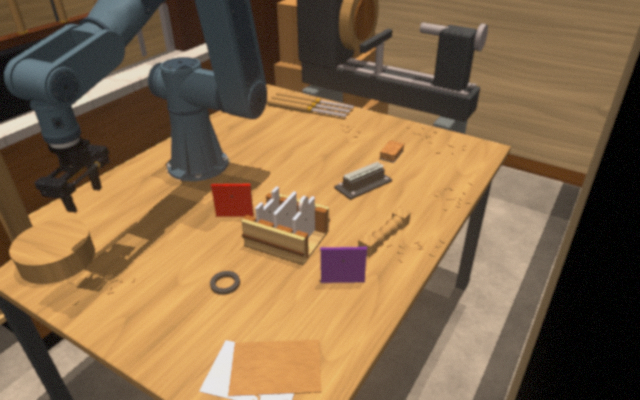

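View pics/a_top.png

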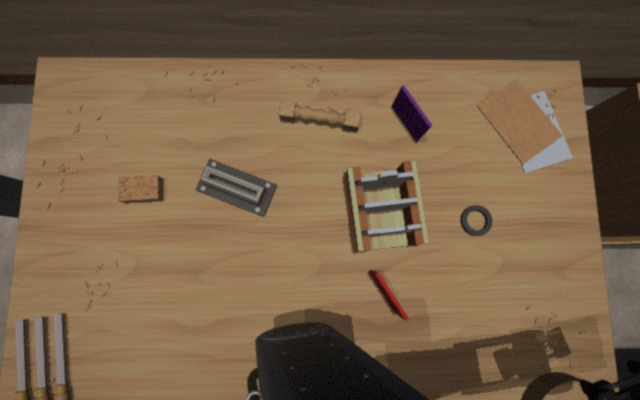

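The scene shows the rack (about 285,225) with three boards, the holder at (362,180) and the red and purple decoys. In the top view the rack is at (385,207), the holder at (237,187), and the crown appears to be the far board at row 180. I'll zoom in to confirm that.

Run:
```python
import pickle,cv2,numpy as np
o=pickle.load(open('a.pkl','rb'))
a=cv2.resize(o['scene']['img'][170:270,230:340],None,fx=5,fy=5,interpolation=cv2.INTER_CUBIC)[:500,:390+160]
a=cv2.resize(o['scene']['img'][175:265,235:335],(390,351),interpolation=cv2.INTER_CUBIC)
b=cv2.resize(o['top']['img'][155:263,335:435],(390,421),interpolation=cv2.INTER_CUBIC)
c=np.zeros((421,780,3),np.uint8);c[:351,:390]=a;c[:,390:]=b
cv2.imwrite('pics/b.png',c)
d=cv2.resize(o['top']['img'][150:230,185:285],(780,624),interpolation=cv2.INTER_CUBIC)[:600]
cv2.imwrite('pics/c.png',d)
```

```text
(no output)
```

View pics/b.png

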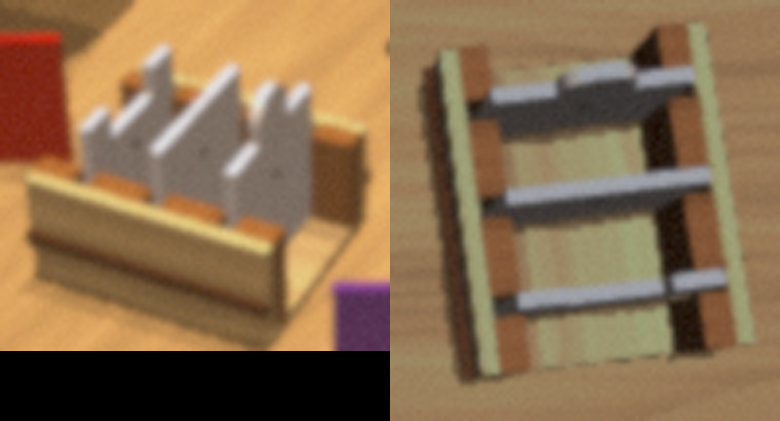

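View pics/c.png

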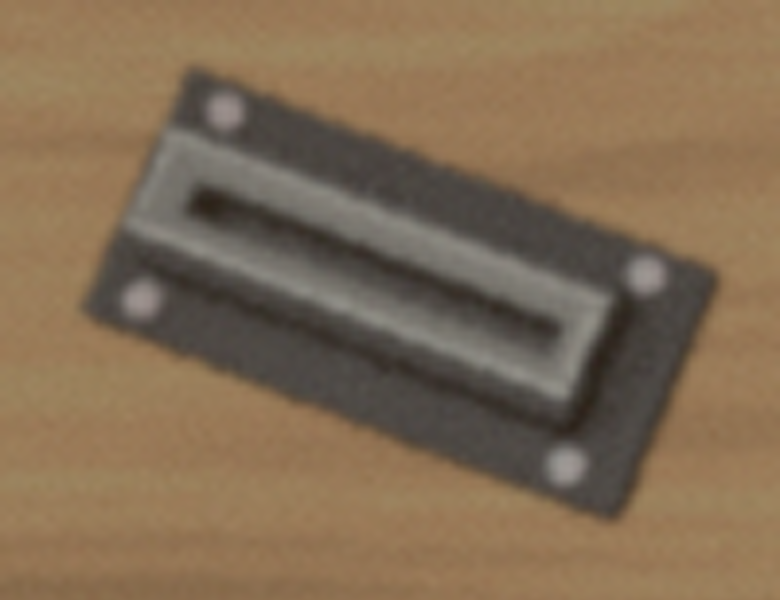

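The far (+x) board is the crown: its rounded tab is at about top (387,174). The middle board is flat and the near one is horned. The holder's foot corners show clearly, so I'll compute poses.

```bash
cat >> h.py <<'E'
def back(p,uv,z):
    K=p['intrinsics'];R=p['R'];t=p['t'];c=-R.T@t
    r=[]
    for u,v in uv:
        d=R.T@np.linalg.solve(K,[u,v,1.]); r.append(c+d*(z-c[2])/d[2])
    return np.array(r)
def proj(p,X):
    x=np.asarray(X)@p['R'].T+p['t']; x=x@p['intrinsics'].T
    return x[:,:2]/x[:,2:]
E
python3 - <<'E'
from h import *
import pickle
p=pickle.load(open('a.pkl','rb'))['top']
def B(uv,z): return back(p,[(335+(u-390)/3.9,155+v/3.9) for u,v in uv],z)
for n,uv in dict(crown=[(490,97),(694,76)],flat=[(506,197),(711,177)],horn=[(518,302),(727,281)]).items():
    a=B(uv,.132);print(n,a.round(4).tolist(),a.mean(0).round(4),np.linalg.norm(a[0]-a[1]),np.arctan2(*(a[0]-a[1])[[1,0]]))
C=lambda uv,z: back(p,[(185+u/7.8,150+v/7.8) for u,v in uv],z)
f=C([(190,68),(718,272),(618,520),(85,312)],.012);print(f.round(4).tolist(),f.mean(0))
for i in range(4): d=f[i]-f[(i+1)%4];print(np.linalg.norm(d),np.arctan2(d[1],d[0]))
f=C([(172,128),(618,295),(575,400),(125,228)],.062);print(f.round(4).tolist(),f.mean(0))
for i in range(4): d=f[i]-f[(i+1)%4];print(np.linalg.norm(d),np.arctan2(d[1],d[0]))
w=env.capture('wrist'); s=env.read_state()
from scipy.spatial.transform import Rotation as Ro
T=Ro.from_rotvec(s['tcp_rot']).as_matrix();print('tool',T.round(3).tolist(),s['eef_pos'])
c=-w['R'].T@w['t'];print('cam in tool',T.T@(c-s['eef_pos']),(w['R']@T).round(3).tolist(),w['intrinsics'][0,0])
E
```

```text
crown [[0.579, -0.1067, 0.132], [0.5912, -0.227, 0.132]] [ 0.5851 -0.1668  0.132 ] 0.12099403145924523 1.672173987714427
flat [[0.5201, -0.1146, 0.132], [0.5312, -0.2343, 0.132]] [ 0.5256 -0.1744  0.132 ] 0.12025317279165615 1.6639567440924736
horn [[0.4595, -0.12, 0.132], [0.4708, -0.2408, 0.132]] [ 0.4652 -0.1804  0.132 ] 0.12133388975091869 1.663926239644274
[[0.6604, 0.2706, 0.012], [0.5908, 0.0946, 0.012], [0.5086, 0.1263, 0.012], [0.578, 0.3017, 0.012]] [0.58444537 0.19830474 0.012     ]
0.18924917115311168 1.1941884113023145
0.08807195231867375 -0.3671942950979347
0.18867420087969822 -1.9478540030365754
0.0879943941611755 2.780941579856343
[[0.6278, 0.2615, 0.062], [0.574, 0.1209, 0.062], [0.5409, 0.1337, 0.062], [0.5958, 0.2748, 0.062]] [0.58464945 0.19769849 0.062     ]
0.150538944031 1.2052500504278527
0.035527582270262016 -0.36820592234692745
0.1514425154117955 -1.9419535292388361
0.034692019486435695 2.7473419393813514
tool [[0.947, 0.32, 0.0], [0.32, -0.947, 0.0], [0.0, -0.0, -1.0]] [ 0.18406781 -0.54473829  0.2387095 ]
cam in tool [ 0.06668791  0.00068    -0.14615272] [[0.0, 1.0, 0.001], [-0.965, 0.0, -0.261], [-0.261, -0.001, 0.965]] 312.87744073610963
```

jog_arm(increments=[[[4,4.0,3.78,0.4,0.134],[4,4.0,3.78,0.4,0.134],[4,4.0,3.78,0.4,0.134],[4,4.0,3.78,0.4,0.134],[4,4.0,3.78,0.4,0.134],[4,4.0,3.78,0.4,0.134],[4,4.0,3.78,0.4,0.134],[4,4.0,3.78,0.4,0.134],[4,4.0,3.78,0.4,0.134],[4,4.0,3.78,0.4,0.134]]])

```text
clock: 2.2
eef_pos: [0.5853, -0.1654, 0.279]
tcp_rot: [2.108, 2.329, -0.0]
contact_force: [0.7, -0.5, 0.5]
finger_gap: 0.0399
finger_force: 0.0
```

jog_arm(increments=[[[4,0,0,0,0],[4,0,0,0,0],[4,0,0,0,0]]])

```text
clock: 2.58
eef_pos: [0.5832, -0.1679, 0.2786]
tcp_rot: [-2.116, -2.322, 0.001]
contact_force: [-0.4, 0.0, -0.5]
finger_gap: 0.0399
finger_force: 0.0
```

Run:
```python
from h import *
o=look(['wrist'],['crown_template'],'d')
import pickle; pickle.dump(o,open('d.pkl','wb'))
p=o['wrist']
# predicted crown board top corners
a=.096;n=np.array([np.cos(a),np.sin(a),0]);l=np.array([-np.sin(a),np.cos(a),0]);c=np.array([.585,-.167,0])
im=cv2.resize(p['img'],(800,500))
print(env.read_state())
for h,ys in((.132,(-.06,.06)),(.168,(0,)),(.146,(-.022,.022))):
  for y in ys:
    for s in(-.0045,.0045):
      u=proj(p,[c+n*s+l*y+[0,0,h]])[0];print(h,y,s,u.round(1))
      cv2.circle(im,tuple((u*1.25).astype(int)),2,(0,0,255),-1)
cv2.imwrite('pics/d.png',im)
```

```text
wrist crown_template 0.6 [317, 120, 332, 244]
{'clock': 2.675, 'joint_pos': array([-4.75551482e-01,  2.21329745e-01,  1.47794386e+00, -2.02412279e-04,
        1.44243055e+00, -5.68172798e-01]), 'qvel': array([ 0.00247142, -0.00130768, -0.00247741,  0.00064155, -0.00059874,
        0.00016903]), 'tau': array([ 2.27150121e-01, -4.63731480e+01, -3.52305186e+01,  6.49569766e-02,
        5.65071835e-02,  2.31437421e-03]), 'eef_pos': array([ 0.58329782, -0.16794858,  0.27872155]), 'tcp_rot': array([-2.11615272e+00, -2.32188591e+00,  3.50060199e-04]), 'contact_force': array([-0.12255465, -0.14036443, -0.15731078]), 'moment': array([-0.05324472, -0.06488655,  0.0084293 ]), 'finger_force': 0.0, 'finger_gap': 0.04015932523837265}
0.132 -0.06 -0.0045 [317.9 243.5]
0.132 -0.06 0.0045 [326.8 243.4]
0.132 0.06 -0.0045 [317.2 120.7]
0.132 0.06 0.0045 [327.1 120.7]
0.168 0 -0.0045 [317.1 194.5]
0.168 0 0.0045 [327.8 194.5]
0.146 -0.022 -0.0045 [317.5 211.6]
0.146 -0.022 0.0045 [327.2 211.6]
0.146 0.022 -0.0045 [317.2 164.7]
0.146 0.022 0.0045 [327.3 164.7]
```

View pics/d.png

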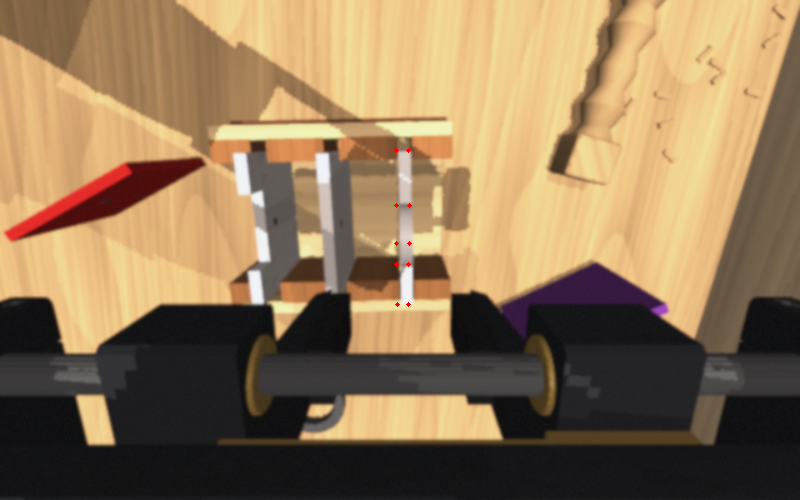

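The wrist view shows the crown board at (405,150–305), within about 1 px of the prediction, and the fingers straddle it with clearance. Descending.

jog_arm(increments=[[[4,0.25,0.08,-2,0],[4,0,0,-2,0],[4,0,0,-2,0],[4,0,0,-2,0],[4,0,0,-2,0],[4,0,0,-2,0],[4,0,0,-2,0],[4,0,0,-0.6,0],[4,0,0,0,0]]])

```text
clock: 3.8
eef_pos: [0.5865, -0.1659, 0.1324]
tcp_rot: [-2.113, -2.324, 0.0]
contact_force: [0.1, -0.3, 0.3]
finger_gap: 0.0402
finger_force: 0.0
```

jog_arm(grip_force=25, increments=[[[0,0,0,0,0],[0,0,0,0,0],[0,0,0,0,0],[0,0,0,0,0],[0,0,0,0,0],[0,0,0,0,0]]])

```text
clock: 4.55
eef_pos: [0.5868, -0.166, 0.1332]
tcp_rot: [2.113, 2.324, 0.0]
contact_force: [0.2, -0.4, 3.6]
finger_gap: 0.0085
finger_force: 25.0
```

jog_arm(increments=[[[0,0,0,0.5,0],[0,0,0,1,0],[0,0,0,1.5,0],[0,0,0,2,0],[0,0,0,2,0],[0,0,0,2,0],[0,0,0,2,0],[0,0,0,2,0],[0,0,0,1,0],[0,0,0,0,0]]])

```text
clock: 5.8
eef_pos: [0.5869, -0.1661, 0.2736]
tcp_rot: [2.113, 2.323, 0.001]
contact_force: [0.0, 1.0, -1.5]
finger_gap: 0.0092
finger_force: 25.0
```

Run:
```python
from h import *
from scipy.spatial.transform import Rotation as Ro
o=look(['wrist'],['crown_template'],'e');look(['top','scene'],['crown_template'],'e')
s=env.read_state();q=s['joint_pos'];print(s['eef_pos'],q[0]-q[5],s['contact_force'],s['finger_gap'])
```

```text
wrist crown_template 0.58 [309, 126, 334, 350]
scene crown_template 0.59 [289, 154, 316, 216]
[ 0.58619465 -0.16580453  0.27175658] 0.09492965442992746 [ 0.85269053  0.22672702 -1.72802616] 0.008423124269331707
```

View pics/e_wrist.png

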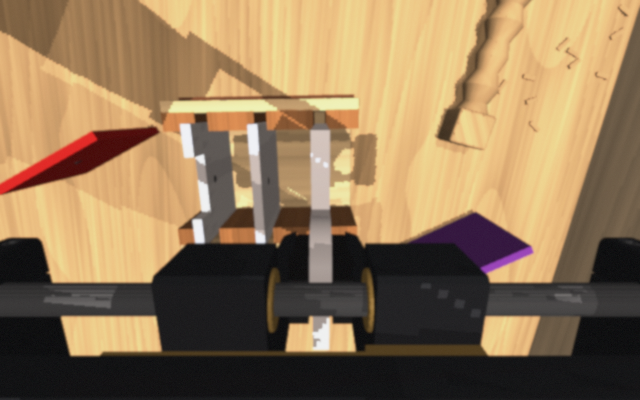

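The board is lifted and straight in the fingers, with its far end at (319,126), and the rack and other boards are undisturbed. I'll move toward the holder and stop short for a measurement.

jog_arm(increments=[[[0,0,2,0,-0.067],[0,0,3,0,-0.067],[0,0,3.6,0,-0.067],[0,0,3.6,0,-0.067],[0,0,3.6,0,-0.067],[0,0,3.6,0,-0.066],[0,0,3.6,0,-0.066],[0,0,2,0,0],[0,0,0,0,0],[0,0,0,0,0]]])

```text
clock: 7.35
eef_pos: [0.5867, 0.083, 0.2725]
tcp_rot: [2.594, 1.772, -0.001]
contact_force: [-0.3, 0.7, -1.1]
finger_gap: 0.0089
finger_force: 25.0
```

Run:
```python
from h import *
import pickle
e=cv2.imread('pics/e_wrist.png')
o=look(['wrist'],['crown_template','holder'],'f');pickle.dump(o,open('f.pkl','wb'));p=o['wrist']
s=env.read_state();q=s['joint_pos'];print(s['eef_pos'],q[0]-q[5],s['contact_force'],s['finger_gap'])
cam=-p['R'].T@p['t'];print(cam)
# board far end in hand
b=back(p,[(319,126)],s['eef_pos'][2]);a=q[0]-q[5];print('end along',(b[0]-s['eef_pos'])@[-np.sin(a),np.cos(a),0])
cv2.imwrite('pics/f.png',cv2.resize(p['img'],(800,500),interpolation=cv2.INTER_CUBIC))
```

```text
wrist crown_template 0.75 [307, 124, 337, 348]
wrist holder 0.78 [244, 0, 323, 156]
wrist holder 0.72 [324, 336, 354, 349]
[0.58667741 0.08281535 0.27264846] -0.37326096651887886 [ 0.21318396 -0.37861147 -2.50933283] 0.008838286212665088
[0.61124232 0.14452355 0.41863561]
end along 0.06130722374756776
```

View pics/f.png

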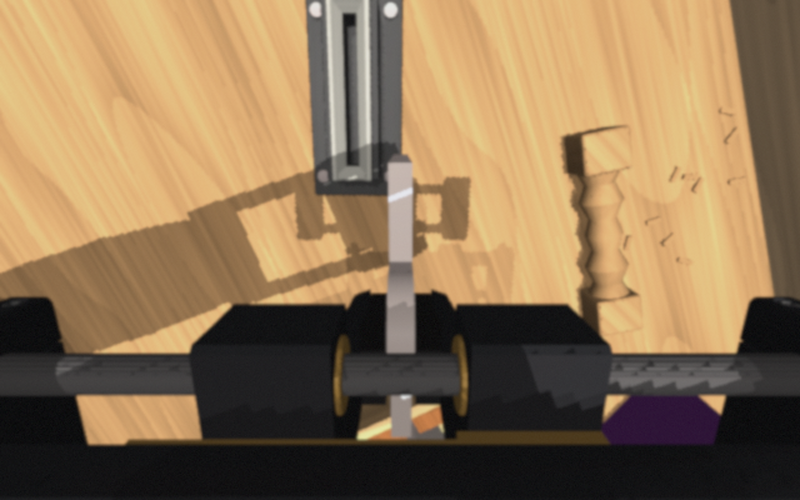

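The holder is at (355,95) in the zoomed view, with its dark slot running from (349,12) to (354,178). The board is parallel to it, with its end at (400,158).

Run:
```python
from h import *
import pickle
p=pickle.load(open('f.pkl','rb'))['wrist']
B=lambda uv,z: back(p,[(u/1.25,v/1.25) for u,v in uv],z)
g=cv2.cvtColor(p['img'],cv2.COLOR_BGR2GRAY)
for r in (15,40,70,100,120): print(r,g[r,248:326].tolist())
a=-.3733;n=np.array([np.cos(a),np.sin(a),0]);l=np.array([-np.sin(a),np.cos(a),0]);t=np.array([.58668,.08282,0])
def rep(nm,uv,z):
    x=B(uv,z);d=x[-1]-x[0];print(nm,((x-t)@n).round(4),((x-t)@l).round(4),np.arctan2(d[1],d[0])%np.pi-np.pi/2)
rep('footL',[(308,0),(316,193)],.012);rep('footR',[(405,0),(403,150)],.012);rep('throat',[(349,12),(354,178)],.05)
```

```text
15 [100, 97, 95, 92, 90, 86, 84, 84, 87, 94, 99, 108, 137, 179, 210, 213, 197, 180, 172, 174, 174, 172, 172, 173, 163, 137, 86, 38, 23, 23, 22, 24, 23, 22, 25, 41, 79, 125, 157, 168, 169, 169, 176, 195, 215, 218, 197, 149, 109, 98, 99, 102, 96, 84, 60, 59, 80, 96, 102, 101, 94, 91, 93, 94, 91, 93, 93, 94, 96, 98, 99, 98, 100, 112, 144, 174, 188, 192]
40 [101, 100, 101, 100, 102, 102, 101, 102, 101, 96, 94, 98, 110, 139, 182, 212, 215, 198, 181, 174, 174, 175, 174, 173, 170, 157, 124, 75, 37, 38, 58, 78, 86, 91, 99, 103, 112, 134, 157, 168, 170, 172, 175, 188, 209, 220, 216, 183, 131, 102, 99, 102, 100, 88, 64, 55, 67, 83, 91, 99, 102, 100, 100, 101, 100, 100, 101, 101, 99, 101, 98, 99, 101, 122, 156, 179, 187, 187]
70 [124, 103, 102, 101, 100, 102, 103, 103, 103, 101, 95, 93, 98, 106, 129, 175, 211, 216, 200, 182, 176, 177, 176, 176, 174, 169, 151, 112, 65, 36, 41, 61, 78, 87, 92, 98, 105, 121, 146, 163, 171, 172, 173, 180, 200, 219, 220, 196, 145, 107, 99, 100, 100, 92, 73, 56, 65, 82, 90, 94, 99, 101, 99, 100, 101, 100, 101, 100, 100, 98, 99, 98, 103, 131, 167, 185, 190, 187]
100 [
[... 184 characters left out ...]
168, 170, 174, 178, 189, 210, 220, 210, 170, 123, 99, 100, 101, 95, 79, 60, 63, 80, 88, 95, 97, 100, 98, 99, 99, 99, 98, 98, 97, 96, 97, 96, 102, 131, 161, 172, 173, 171]
120 [187, 168, 132, 101, 94, 94, 96, 97, 98, 98, 98, 96, 91, 92, 98, 106, 134, 177, 212, 213, 196, 182, 176, 175, 175, 171, 166, 157, 130, 83, 38, 36, 50, 64, 67, 67, 70, 70, 79, 98, 113, 121, 120, 122, 126, 132, 141, 137, 118, 82, 58, 58, 59, 58, 48, 38, 36, 42, 47, 52, 57, 59, 61, 58, 60, 59, 59, 59, 59, 64, 74, 84, 99, 138, 174, 187, 188, 188]
footL [-0.0851 -0.0874] [0.1932 0.0162] -0.38636884845838226
footR [0.0041 0.0027] [0.1933 0.0596] -0.3837349227069329
throat [-0.0432 -0.0431] [0.1725 0.0348] -0.37212106340918716
```

Run:
```python
from h import *
import pickle
p=pickle.load(open('f.pkl','rb'))['wrist']
a=-.3733;n=np.array([np.cos(a),np.sin(a),0]);l=np.array([-np.sin(a),np.cos(a),0]);t=np.array([.58668,.08282,0])
def rep(nm,uv,z):
    x=back(p,uv,z);d=x[-1]-x[0];print(nm,((x-t)@n).round(4),((x-t)@l).round(4),np.arctan2(d[1],d[0])%np.pi-np.pi/2)
rep('lipL',[(260.7,15),(261.9,40),(262.8,70),(263.9,100)],.062);rep('lipR',[(295.2,15),(295.7,40),(295.9,70),(296.2,100)],.062)
rep('thL',[(273.9,15),(274.6,40),(275.2,70),(276.2,100)],.05);rep('thR',[(284.3,15),(285.3,40),(285.7,70),(286.3,100)],.05)
# board in hand: shoulder end
g=cv2.cvtColor(p['img'],cv2.COLOR_BGR2GRAY)
z=.2726
rep('board',[(400/1.25,158/1.25)],z)
print(g[140,300:340].tolist(),g[240,300:340].tolist())
# top-view estimate
h=np.array([.5845,.198,0]);print('top est',(h-t)@n,(h-t)@l)
```

```text
lipL [-0.0608 -0.0607 -0.0611 -0.0613] [0.1641 0.1409 0.1118 0.0814] -0.37923743263764553
lipR [-0.0257 -0.0256 -0.0259 -0.0262] [0.1642 0.1409 0.1119 0.0815] -0.3794696171128251
thL [-0.049  -0.0491 -0.0496 -0.0496] [0.1674 0.1434 0.1134 0.0819] -0.38009293965432756
thR [-0.038  -0.0376 -0.038  -0.0382] [0.1674 0.1434 0.1134 0.082 ] -0.3753836794720682
board [0.0001] [0.0611] -1.5707963267948966
[59, 59, 49, 39, 37, 43, 57, 84, 113, 138, 157, 177, 185, 187, 186, 186, 186, 186, 186, 186, 186, 186, 186, 186, 185, 186, 185, 186, 186, 187, 187, 191, 191, 190, 190, 191, 190, 187, 184, 180] [10, 13, 16, 14, 15, 16, 11, 24, 58, 106, 145, 157, 159, 159, 160, 161, 158, 161, 160, 159, 158, 156, 154, 155, 156, 158, 159, 159, 160, 155, 143, 110, 64, 27, 11, 14, 13, 15, 17, 15]
top est -0.04403487114180006 0.10645240684702749
```

Run:
```python
from h import *
import pickle
p=pickle.load(open('f.pkl','rb'))['wrist']
g=cv2.cvtColor(p['img'],cv2.COLOR_BGR2GRAY)
for c in (258,268,272,283,288,300): print(c,g[125:160,c].tolist())
for c in (279,282): print(c,g[0:30,c].tolist())
a=-.376;n=np.array([np.cos(a),np.sin(a),0]);l=np.array([-np.sin(a),np.cos(a),0]);t=np.array([.58668,.08282,0])
for c0 in (.1,.106,.111):
  c=t+n*-.0436+l*c0
  print(c0,c.round(4),'foot end',proj(p,[c-l*.095-n*.02+[0,0,.012],c-l*.095+n*.02+[0,0,.012]])[:,:].round(1).tolist(),'mouth end',proj(p,[c-l*.071+[0,0,.062]])[0].round(1),'throat ends',proj(p,[c-l*.063+[0,0,.05],c+l*.063+[0,0,.05],c+l*.071+[0,0,.062]]).round(1).tolist())
```

```text
258 [99, 97, 94, 86, 72, 63, 61, 59, 60, 64, 81, 112, 130, 136, 135, 133, 131, 129, 128, 121, 102, 80, 70, 65, 59, 59, 58, 57, 60, 61, 81, 117, 141, 151, 153]
268 [137, 131, 130, 130, 132, 133, 133, 132, 133, 133, 134, 135, 134, 135, 136, 135, 137, 134, 126, 98, 72, 60, 58, 58, 58, 58, 57, 58, 58, 58, 69, 92, 107, 113, 115]
272 [118, 116, 116, 117, 117, 116, 116, 115, 116, 117, 117, 122, 127, 132, 134, 135, 133, 127, 109, 82, 57, 51, 54, 55, 56, 57, 57, 58, 57, 59, 70, 91, 108, 114, 116]
283 [53, 51, 51, 52, 52, 48, 51, 78, 113, 130, 135, 137, 138, 138, 145, 166, 186, 179, 139, 87, 55, 47, 46, 50, 55, 56, 57, 56, 58, 58, 64, 80, 96, 105, 108]
288 [112, 113, 112, 112, 113, 112, 113, 115, 123, 129, 132, 135, 137, 136, 136, 136, 134, 125, 103, 74, 51, 46, 47, 50, 57, 56, 57, 58, 58, 58, 67, 91, 106, 115, 115]
300 [60, 59, 58, 56, 58, 59, 60, 59, 61, 69, 81, 84, 75, 63, 59, 59, 57, 55, 48, 42, 42, 43, 44, 46, 50, 54, 55, 55, 55, 55, 60, 79, 101, 111, 115]
279 [152, 152, 155, 156, 155, 152, 153, 154, 152, 139, 103, 59, 32, 24, 24, 24, 23, 22, 24, 27, 37, 52, 68, 76, 78, 79, 77, 76, 76, 77]
282 [153, 152, 155, 156, 154, 153, 153, 154, 152, 140, 105, 61, 33, 26, 23, 25, 26, 23, 25, 32, 48, 71, 83, 87, 87, 88, 86, 87, 90, 95]
0.1 [0.5828 0.1918 0.    ] foot end [[271.5, 162.9], [302.2, 163.0]] mouth end [281.7 148.4] throat ends [[282.8, 140.4], [279.6, 19.6], [277.8, 7.3]]
0.106 [0.585  0.1974 0.    ] foot end [[271.4, 158.3], [302.1, 158.4]] mouth end [281.6 143.1] throat ends [[282.6, 135.2], [279.4, 13.2], [277.7, 0.6]]
0.111 [0.5869 0.2021 0.    ] foot end [[271.2, 154.4], [302.1, 154.5]] mouth end [281.5 138.6] throat ends [[282.5, 130.7], [279.3, 7.9], [277.5, -5.0]]
```

Run:
```python
import cv2,pickle
p=pickle.load(open('f.pkl','rb'))['wrist']
cv2.imwrite('pics/g.png',cv2.resize(p['img'][:165,240:340],(364,600),interpolation=cv2.INTER_CUBIC))
```

```text
(no output)
```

View pics/g.png

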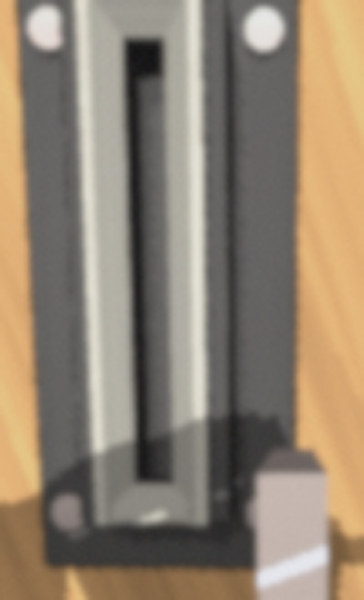

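The near throat end at row 132, far end at row 10.5 and foot end at row 156 all agree with the top view: the shift is −43.7 mm across and +107.5 mm along the slot.

jog_arm(increments=[[[0,-0.12,2,0,-0.003],[0,0,3,0,0],[0,0,3,0,0],[0,0,2,0,0],[0,0,1.6,0,0],[0,0,0,0,0],[0,0,0,0,0],[0,0,0,0,0],[0,0,0,0,0]]])

```text
clock: 8.62
eef_pos: [0.5855, 0.1994, 0.2728]
tcp_rot: [2.597, 1.767, -0.0]
contact_force: [0.7, -1.1, -2.0]
finger_gap: 0.0089
finger_force: 25.0
```

Run:
```python
from h import *
o=look(['wrist','top'],['crown_template','holder'],'i')
s=env.read_state();q=s['joint_pos'];print(s['clock'],s['eef_pos'],q[0]-q[5],s['contact_force'],s['moment'])
```

```text
wrist crown_template 0.96 [311, 124, 336, 348]
wrist holder 0.63 [282, 85, 359, 233]
top crown_template 0.74 [208, 157, 248, 187]
top holder 0.88 [201, 174, 273, 218]
8.925 [0.58537456 0.19993425 0.27273036] -0.3751555049487594 [ 0.14924411 -0.10214832 -2.01079442] [-0.03554071 -0.10343475 -0.00376775]
```

jog_arm(increments=[[[0,0,-0.06,-1.5,0],[0,0,0,-2,0],[0,0,0,-2,0],[0,0,0,-2,0],[0,0,0,-0.9,0],[0,0,0,0,0],[0,0,0,0,0]]])

```text
clock: 9.8
eef_pos: [0.5859, 0.1995, 0.1895]
tcp_rot: [2.596, 1.768, 0.002]
contact_force: [0.6, -0.8, -0.5]
finger_gap: 0.0085
finger_force: 25.0
```

Run:
```python
from h import *
o=look(['wrist','top'],[],'j')
s=env.read_state();q=s['joint_pos'];print(s['clock'],s['eef_pos'],q[0]-q[5],s['contact_force'],s['moment'])
w=cv2.resize(o['wrist']['img'][60:270,220:420],(400,420),interpolation=cv2.INTER_CUBIC)
t=cv2.resize(o['top']['img'][140:245,190:290],(400,420),interpolation=cv2.INTER_CUBIC)
cv2.imwrite('pics/j.png',np.hstack([w,t]))
```

```text
9.9 [0.58598392 0.19955198 0.18976089] -0.37493832403266897 [-0.16524211 -0.03087641 -1.34267189] [-0.03898131 -0.06146557  0.03856803]
```

View pics/j.png

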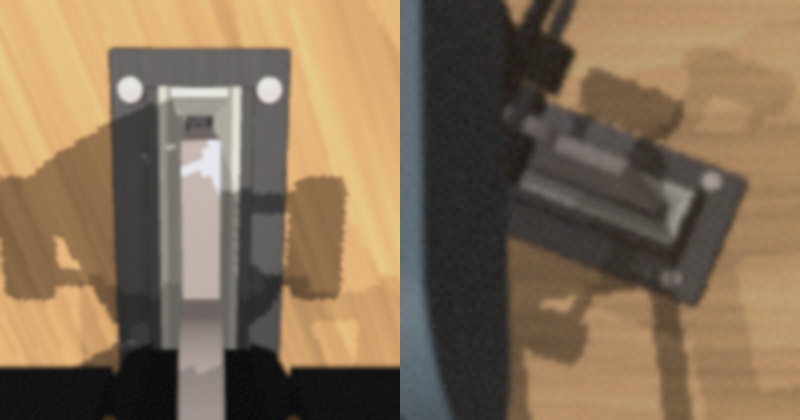

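The board end (182–218) is centred between the lips (158–241) and clear of the slot ends. Lowering in small steps.

jog_arm(increments=[[[0,0,0,-0.4,0],[0,0,0,-0.4,0],[0,0,0,-0.4,0],[0,0,0,-0.4,0],[0,0,0,-0.4,0],[0,0,0,-0.4,0],[0,0,0,-0.4,0],[0,0,0,-0.4,0]]])

```text
clock: 10.9
eef_pos: [0.5854, 0.1994, 0.1565]
tcp_rot: [2.597, 1.768, 0.0]
contact_force: [0.2, 0.2, -1.3]
finger_gap: 0.0085
finger_force: 25.0
```

Already below the throat with no contact force.

jog_arm(increments=[[[0,0,0,-0.4,0],[0,0,0,-0.4,0],[0,0,0,-0.4,0],[0,0,0,-0.4,0],[0,0,0,-0.2,0],[0,0,0,-0.2,0],[0,0,0,0,0]]])

```text
clock: 11.78
eef_pos: [0.5853, 0.1994, 0.1366]
tcp_rot: [-2.596, -1.768, 0.0]
contact_force: [0.7, -0.4, -1.2]
finger_gap: 0.0088
finger_force: 25.0
```

jog_arm(increments=[[[0,0,0,-0.1,0],[0,0,0,-0.1,0],[0,0,0,-0.1,0],[0,0,0,0,0]]])

```text
clock: 12.28
eef_pos: [0.5853, 0.1994, 0.1336]
tcp_rot: [-2.596, -1.768, 0.0]
contact_force: [-0.4, -0.7, -1.4]
finger_gap: 0.009
finger_force: 25.0
```

jog_arm(increments=[[[0,0,0,-0.05,0],[0,0,0,-0.05,0],[0,0,0,0,0]]])

```text
clock: 12.65
eef_pos: [0.5856, 0.1994, 0.1332]
tcp_rot: [2.596, 1.768, 0.001]
contact_force: [-0.4, -0.2, 2.3]
finger_gap: 0.0089
finger_force: 25.0
```

jog_arm(increments=[[[0,0,0,-0.05,0],[0,0,0,-0.05,0],[0,0,0,0,0]]])

```text
clock: 13.02
eef_pos: [0.5861, 0.1993, 0.1332]
tcp_rot: [2.596, 1.768, 0.002]
contact_force: [-2.4, -1.3, 7.8]
finger_gap: 0.009
finger_force: 25.0
```

It is seated: the floor pushes back about 9 N at the grasp height recorded in the rack. Releasing gently and withdrawing.

jog_arm(increments=[[[0,0,0,0.05,0],[1.5,0,0,0,0],[3,0,0,0,0],[4,0,0,0,0],[4,0,0,0,0],[4,0,0,0,0]]])

```text
clock: 13.78
eef_pos: [0.5853, 0.1995, 0.1321]
tcp_rot: [-2.597, -1.768, 0.0]
contact_force: [0.1, -0.4, 0.8]
finger_gap: 0.04
finger_force: 0.0
```

jog_arm(increments=[[[4,0,0,1,0],[4,0,0,2,0],[4,0,0,2,0],[4,0,0,3,0],[4,0,0,3,0],[4,0,0,3,0],[4,0,0,0,0],[4,0,0,0,0]]])

```text
clock: 14.78
eef_pos: [0.5851, 0.1994, 0.2721]
tcp_rot: [-2.597, -1.768, 0.0]
contact_force: [0.1, 0.9, -0.5]
finger_gap: 0.0397
finger_force: 0.0
```

Run:
```python
from h import *
o=look(['wrist','scene','top'],['crown_template'],'k')
s=env.read_state();print(s['clock'],s['eef_pos'],s['contact_force'],s['finger_gap'])
w=cv2.resize(o['wrist']['img'],(400,250))
c=cv2.resize(o['scene']['img'][90:290,200:420],(400,364),interpolation=cv2.INTER_CUBIC)
t=cv2.resize(o['top']['img'][80:330,100:500],(400,250))
b=np.zeros((500,800,3),np.uint8);b[:250,:400]=w;b[250:,:400]=t;b[:364,400:]=c
cv2.imwrite('pics/k.png',b)
# expected pts when home
p=o['scene'];cc=np.array([.5855,.199,0]);l=np.array([.367,.930,0])
for z,y in((.168,0),(.132,-.06),(.132,.06)): print(z,y,proj(p,[cc+l*y+[0,0,z]])[0].round(1))
```

```text
wrist crown_template 0.95 [314, 119, 328, 247]
scene crown_template 0.75 [244, 192, 327, 267]
scene crown_template 0.72 [348, 140, 378, 177]
top crown_template 0.74 [207, 169, 256, 197]
top crown_template 0.16 [281, 100, 361, 130]
15.075 [0.58498663 0.19935552 0.2712611 ] [ 0.81930346 -0.08584216  0.70561725] 0.04003572461346214
0.168 0 [364.2 141.6]
0.132 -0.06 [349.7 156.7]
0.132 0.06 [377.3 145.9]
```

View pics/k.png

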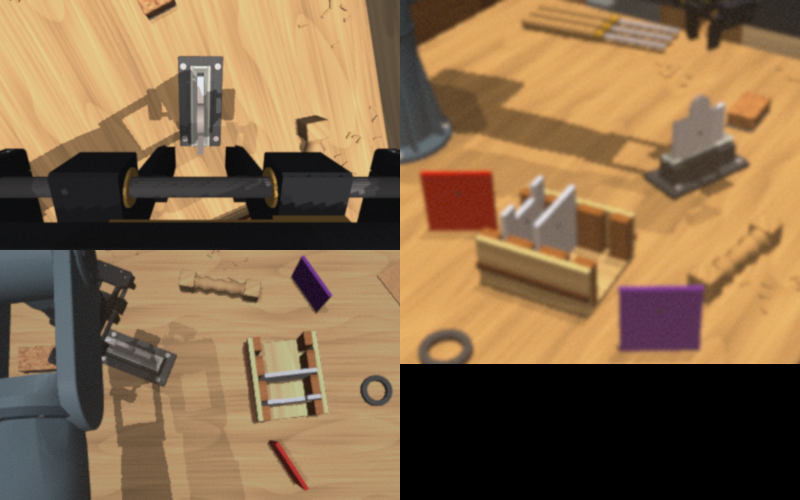

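The crown template stands in the holder: its visible box, 348–378 by 140–177, matches the predicted fully seated points within 2 px. The other boards and bystanders are undisturbed, and the gripper is clear.

```bash
python3 -c "
from cell import env
print(env.close_job())"
```

```text
the job is handed in; nothing more can be done
None
```

The crown template stands fully home in the holder's slot and is released; the other two templates and the things on the bench were left undisturbed, and the job was handed in at about 15 s.

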